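# Hang the bench shelf on its slotted rack

## Task

Hang the small metal shelf that has two hooked tabs on the slotted rack: lift it by its upright grip, hook both tabs through the top pair of slots, then press it straight down until its catch snaps and it sits locked, and let go. The slotted panel may be clamped up to a centimetre higher or lower than measured, so find the slots by feel and do not force it: a push of 20 N is plenty. Leave everything else on the bench where it stands.

Things in the scene. Friction and masses are not known exactly. Their poses are not given: they have to be found in the camera images.
- bracket: The shelf to hang: bare aluminium, 120 wide (y) x 70 deep (x -40..30) x 97 high, 0.3 to 0.42 kg. Origin: centre of its underside, below the grip; z up; its back, with the tabs, looks to +x (back face at x = 30). Shelf board at z 38-42, 10 mm rims, back wall up to z 80. Under the board a tongue ends in a round bead (7 dia, lying along x, centre at z 10) for the rack's catch.
- grip (a point): Middle of the part of the shelf's upright grip to hold, 64 above the shelf's origin, same axes. The grip is a rubber-clad plate 10 thick (y), 40 long (x), top 33 above this point, bottom (shelf board) 22 below it, free on both sides: take it from above, fingers closing along y. This point is about level with the tabs.
- tabs (a point): Midway between the shelf's two tabs, on the back face at the underside of their necks (66 above the shelf's origin, 30 from it along x). Tabs at y = +-45 from here, each 10 wide: a neck 9.5 long (x) and 8 high, and at its far end a lip 4 thick that hangs 11 below the neck. So a tab is 19 high and 5.5 mm lie between lip and back face.
- riser: A loose jar riser of the same metal and footprint, 52 high, with neither tabs nor grip: not the shelf to hang, leave alone. Origin: centre of its underside.
- rack: The rack: steel base 130 x 180 x 10, fixed to the bench. Origin: bench height, below the seat; front looks to -x, z up. It carries a slotted panel 4 thick, front face at x = 30, with two strips at y = +-45, four slots each, webs of 13.5 mm between. Panel top z 168, frame top z 150. Panel and catch are clamped together up to 9 mm above or below all heights given: not measured.
- slots (a point): Midway between the two top slots, on the panel's front face, at the slots' lower edge for the nominal panel height (true height up to 9 mm above or below, not measured). Slots at y = +-45 from here, 13 wide, 21.5 high. The tabs' necks come to rest on their lower edges: the tabs point then lies here, at the true height.
- catch (a point): The catch between the strips, nominal height (85 above the bench): two parallel sprung rollers along x, 7 dia, in a housing open above, its walls 7 mm higher. The shelf's bead meets them 10 mm above home; they resist with 10 to 20 N over some 5 mm more, then snap over it and draw the shelf down home. Its weight alone does not do it: it stays 10 mm too high.
- pin (a joint): Small sprung brass pin in the floor of the catch, pushed down by the shelf's bead when that is home (yields at about 1 N). Travel in m: 0 free, about 0.003 with the shelf locked home; over 0.0015 counts as locked.
- seat (a point): Where the shelf's origin lies when home, for the nominal panel height (70 above the rack's origin, same axes); true home is up to 9 mm above or below. The tabs pass the slots with the shelf 11 to 13.5 mm above true home, moving to +x until its back lies on the panel (x = 0 here; lips reach the panel face at x = -9.5). Hooked, it has 1.5 mm play to each side and 1.5 mm fore and aft.
- jar_big: Glass jar, 64 dia, 75 high; origin centre of underside. Leave alone.
- jar_small: Glass jar, 46 dia, 50 high; origin centre of underside. Leave alone.
- blower: Orange hand blower standing nozzle up, 54 dia, 100 high; origin centre of underside. Leave alone.
- brush: Thin wooden paintbrush 170 long, 8 thick,  lying on the bench; origin at its middle. Leave alone.
- glue: White bottle with blue cap, 32 dia, 100 high; origin centre of underside. Leave alone.
- dish: Shallow glass dish, 84 dia, 14 high; origin centre of underside. Leave alone.
There are look-alikes about, which are no part of the job. What is meant by the rack is not pink or purple, and is the larger of those in its own colour.

How it is judged:
By the outcome, as a careful person would: the job done as asked, in the order asked, and still so for the second after the job is handed in, with the robot touching nothing.
It also fails if it takes over 64 s, if anything falls off the work surface, if the arm or the gripper's body presses on something with over 40 N, if the wrist force passes 120 N, or if a joint passes its speed limit or range.

## Robot

A 6-joint arm with a two-finger parallel gripper is mounted at the origin on the work surface. World frame = base frame: x ahead of the robot, y to its left, z up, the work surface at z = 0. Lengths are in m, angles in degrees, forces in N, time in s.
With the tool pointing down it reaches from about 0.4 to 0.825 m from the base axis. Payload 7 kg.
Tool frame: the origin (TCP) lies midway between the tips of the shut fingers; the grasp point (between the pads) lies 19 mm behind it; z points along the fingers, y is the line along which they close (so a half turn about z gives the same grasp; the last joint's range is limited). The gripper opens to 88 mm and grips with 3 to 60 N. Pads are 19 mm wide; open, the fingers measure 130 mm over their backs; the gripper's body (78 mm by 193 mm) begins 47 mm behind the grasp point.
Start: joints at [-46.805, 20.546, 0.682, 0, -70.136, -16.507], TCP at [0.303, -0.603, 0.227] pointing down, gripper open.
Joint ranges: [-176.03, 176.03], [-82.01, 121.73], [-58.28, 71.71], [-173.87, 95.51], [-174.79, -0.11], [-173.66, 173.66]. Speed limits (degrees/s): [136.94, 136.94, 172.46, 180, 180, 180].

## Interface

Orientations are given as [roll, pitch, yaw] about the fixed x, y, z axes, in that order (R = Rz(yaw) Ry(pitch) Rx(roll)).
In Python, from plant import ctrl gives the robot as it stands. The module is installed in compiled form; this text tells all that it offers.
- The arm moves only by the tool send_rows, never from a script. Its argument "plan" is a list that holds one entry, the list of rows, each a list of 6 numbers: the shift along the tool's x, y, z in a scale on which 1.0 is 50 cm, then the turn, a rotation vector about the tool's x, y, z in shares of 2 pi rad (1.0 is 2 pi rad). A call has 1 to 8 rows; each row is the pose to reach, as a shift and turn from the pose commanded when the call began, along the tool's axes at that moment; what a row does not reach only later rows make up. A row lasts 1/12 s, in which the tool goes at most 41.7 mm and 7.16 degrees, less where a joint would pass 70% of its speed; a pose out of reach is approached as far as the arm can. A shift or turn number past 1, either way, is cut back to 1. A call with a gripper value outside its range is refused whole. "fingers" is the opening, from 0 (shut) to 1 (fully open), set as the call begins (left out, the last holds). The fingers move at their own pace and stop on an object; the grip force is fixed at half the most. Time passes only in rows, so rows that repeat a pose let the fingers close. It gives the time, the measured TCP pose, the force, the opening and the grip force at its end, in the units of the state.
- ctrl.get_obs(): the state, without advancing time (a new reading comes with each control period).
- ctrl.snapshot(name): name is "scene" or "top"; returns a dict with "img" (384x512x3 uint8, red, green, blue), "K" (3x3 intrinsics, pixels), "pose" (4x4, takes a point from camera to world coordinates). Camera axes: x right, y down, z forward; pixel columns grow to the right and rows downward; lengths in m; the calibration is good to about 2 mm. A picture is of the moment at which its call begins. There is no depth.
- ctrl.close_job(): hands the job in; it is judged then, once.
The state is a dict: "clock": time; "joint_pos": joint angles; "qvel": joint speeds; "tau": joint torques, N m; "tool_pos": TCP position; "orientation": TCP orientation; "force": force on the tool from outside, world axes, zero at the start; "moment": the same for the moment, N m; "opening": finger opening in m; "gripper_force": force on a finger pad.
Only numpy, scipy, OpenCV 4.12 (cv2) and the standard library are available. Lean on these libraries where they do the work, as an engineer would, in place of code of your own. Each camera call takes 0.05 s, during which the arm holds its last target. There are 200 camera calls.

## Working session

There is one attempt and no reset: what is moved stays moved. The work goes in short steps, Python scripts to look and compute and a tool call to move; the robot and the scene stay as the last step left them, time stands still between calls to the robot, and variables do not carry over. Pictures are saved under pics/ and viewed, at most 10 in all, crops included, and the job is handed in when it is done.

Besides the shell and the picture viewer there is one more tool, called after "Request:" as a command line: name --argument value ..., lists and objects as JSON in quotes. send_rows: Moves the arm, as the interface text tells. Its arguments: {"type":"object","properties":{"plan":{"type":"array","items":{"type":"array","items":{"type":"array","items":{"type":"number"}}}},"fingers":{"type":"number"}},"required":["plan"]}

```bash
mkdir -p pics
python3 - <<'E'
from plant import ctrl
import cv2,numpy as np,pickle
d={}
for n in("scene","top"):
    s=ctrl.snapshot(n); d[n]=s; cv2.imwrite(f"pics/{n}0.png",cv2.resize(s["img"][:,:,::-1],(800,600),interpolation=cv2.INTER_CUBIC))
    print(n,s["K"].tolist(),np.round(s["pose"],4).tolist())
pickle.dump(d,open("d0.pkl","wb"))
print(ctrl.get_obs())
E
```

```text
scene [[453.0548574571712, 0.0, 258.0259242210312], [0.0, 453.0548574571712, 196.96286650561305], [0.0, 0.0, 1.0]] [[-0.0056, 0.8361, -0.5486, 1.1853], [0.9999, 0.0103, 0.0056, 0.0839], [0.0104, -0.5485, -0.8361, 1.1725], [0.0, 0.0, 0.0, 1.0]]
top [[382.7517263813991, 0.0, 254.41521699793944], [0.0, 382.7517263813991, 190.86287080228598], [0.0, 0.0, 1.0]] [[-0.0255, -0.9892, 0.144, 0.2973], [-0.9993, 0.0215, -0.0297, 0.0915], [0.0263, -0.1447, -0.9891, 1.1582], [0.0, 0.0, 0.0, 1.0]]
{'clock': 0.1, 'joint_pos': array([-4.68066408e+01,  2.05896688e+01,  6.39395101e-01, -1.69244455e-02,
       -7.01367387e+01, -1.65073994e+01]), 'qvel': array([-0.00530923, -0.09966733,  0.104699  ,  0.10770896, -0.13407918,
       -0.04377866]), 'tau': array([-1.32391517e-03, -5.84164917e+01,  2.93753725e+01,  7.01560959e+00,
        1.01236906e-02, -5.28119756e-05]), 'tool_pos': array([ 0.30292267, -0.60272119,  0.22569538]), 'orientation': array([ 1.79912053e+02, -9.47077741e-03, -1.53319796e+02]), 'force': array([-0.33741603, -0.51671654, -0.00345496]), 'moment': array([ 0.04673603,  0.01598846, -0.04194983]), 'gripper_force': 0.0, 'opening': 0.08762835132756723}
```

View pics/scene0.png

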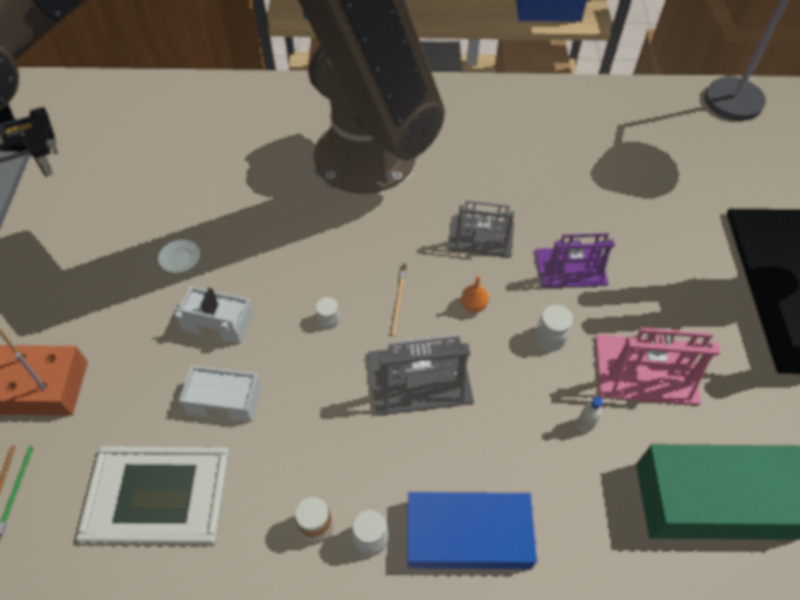

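View pics/top0.png

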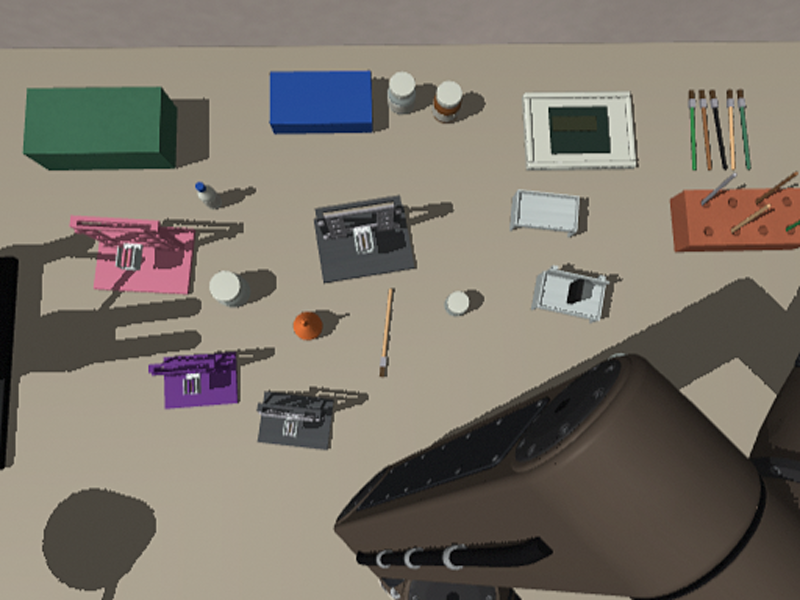

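Pictures (800×600). Shelf candidates:
- Scene (212,313) / top (572,293), with a dark grip: the shelf.
- Scene (218,393) / top (545,212): the plain riser.

Rack candidates:
- Large grey, scene (420,372) / top (365,238): chosen.
- Small grey, scene (482,228).
- Purple, scene (573,260).
- Pink, scene (655,365).

I'll check the choice in one close crop.

Run:
```python
import cv2,numpy as np,pickle
d=pickle.load(open("d0.pkl","rb"))
def c(n,x,y,w,h):
    return cv2.resize(d[n]["img"][y:y+h,x:x+w,::-1],(400,300),interpolation=cv2.INTER_CUBIC)
A=np.hstack([c("scene",105,175,64,48),c("top",334,164,64,48)])
B=np.hstack([c("scene",226,207,84,63),c("top",190,120,84,63)])
cv2.imwrite("pics/c1.png",np.vstack([A,B]))
```

```text
(no output)
```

View pics/c1.png

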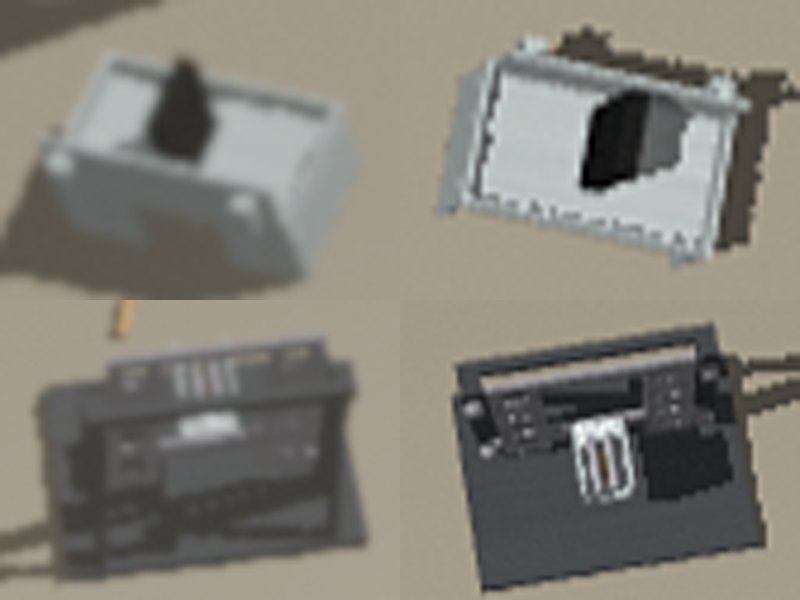

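The crop confirms the choice: the shelf has its tabs at top crop (530,45) and (722,85) and faces about +x. The large grey rack has its panel top edge at top crop (483,385)–(695,350) and scene crop (110,358)–(325,338). Next I cast rays.

```bash
cat > h.py <<'E'
import numpy as np
def ray(s,px):
    R=s["pose"][:3,:3];o=s["pose"][:3,3]
    return o,R@np.linalg.solve(s["K"],[px[0],px[1],1.])
def plane(s,px,z):
    o,d=ray(s,px);return o+d*(z-o[2])/d[2]
def proj(s,P):
    c=s["pose"][:3,:3].T@(np.asarray(P)-s["pose"][:3,3]);return (s["K"]@c)[:2]/c[2]
def tri(s1,p1,s2,p2):
    o1,d1=ray(s1,p1);o2,d2=ray(s2,p2)
    t=np.linalg.lstsq(np.c_[d1,-d2],o2-o1,rcond=None)[0]
    a,b=o1+t[0]*d1,o2+t[1]*d2
    return (a+b)/2,np.linalg.norm(a-b)
def kabsch(L,W):
    L=np.array(L,float)[:,:2];W=np.array(W)[:,:2];l=L.mean(0);w=W.mean(0)
    A=(L-l).T@(W-w);th=np.arctan2(A[0,1]-A[1,0],A[0,0]+A[1,1])
    R=np.array([[np.cos(th),-np.sin(th)],[np.sin(th),np.cos(th)]])
    t=w-R@l;return t,np.degrees(th),W-(L@R.T+t)
E
python3 - <<'E'
import pickle,numpy as np
from h import *
np.set_printoptions(precision=4,suppress=True)
d=pickle.load(open("d0.pkl","rb"));S,T=d["scene"],d["top"]
st=lambda u,v:(334+(u-400)/6.25-.42,164+v/6.25-.42)
ss=lambda u,v:(105+u/6.25-.42,175+v/6.25-.42)
rt=lambda u,v:(190+(u-400)/4.762-.4,120+(v-300)/4.762-.4)
rs=lambda u,v:(226+u/4.762-.4,207+(v-300)/4.762-.4)
print("tabs L(+y),R",tri(T,st(530,45),S,ss(242,205)),tri(T,st(722,85),S,ss(62,163)))
f=[((35,45,74),st(530,45)),((35,-45,74),st(722,85)),((-40,60,0),st(443,212)),((-40,60,52),st(470,193)),((-40,-60,52),st(705,258)),((30,-60,80),st(748,102))]
L=[np.array(a)/1e3 for a,_ in f];W=[plane(T,p,a[2]) for a,(_,p) in zip(L,f)]
t,y,r=kabsch(L,W);print("shelf",t,y);print(r*1e3)
print("tabs scene plane",plane(S,ss(242,205),.069),plane(S,ss(62,163),.069))
c=[plane(T,rt(*p),.01) for p in((457,366),(714,325),(765,545),(485,591))]
print("base",np.array(c),[np.linalg.norm(c[i]-c[(i+1)%4]) for i in range(4)],np.mean(c,0))
print("panel ends",tri(T,rt(483,385),S,rs(325,338)),tri(T,rt(695,350),S,rs(110,358)))
for z in(.159,.168,.177):print(z,[plane(T,rt(*p),z) for p in((483,385),(695,350))],[plane(S,rs(*p),z) for p in((325,338),(110,358))])
E
```

```text
tabs L(+y),R (array([ 0.5071, -0.2329,  0.0785]), np.float64(0.002118981120936204)) (array([ 0.4861, -0.3192,  0.08  ]), np.float64(0.0006278260158957137))
shelf [ 0.4638 -0.2701] -14.036795859950496
[[-0.7851  1.7941]
 [ 0.305   0.4162]
 [ 0.1331 -4.7524]
 [ 2.4481 -4.6401]
 [-1.626   2.6601]
 [-0.4751  4.5221]]
tabs scene plane [ 0.5009 -0.2367  0.069 ] [ 0.4791 -0.3229  0.069 ]
base [[0.6472 0.2157 0.01  ]
 [0.672  0.0482 0.01  ]
 [0.525  0.0193 0.01  ]
 [0.4988 0.1988 0.01  ]] [np.float64(0.16931135357045143), np.float64(0.14983293255650038), np.float64(0.18141273117159248), np.float64(0.14944434299652318)] [0.5857 0.1205 0.01  ]
panel ends (array([0.5851, 0.183 , 0.1773]), np.float64(0.0005948596615843059)) (array([0.6017, 0.0664, 0.1819]), np.float64(0.0016626627903828942))
0.159 [array([0.5905, 0.185 , 0.159 ]), array([0.6089, 0.065 , 0.159 ])] [array([0.5742, 0.1846, 0.159 ]), array([0.5882, 0.0669, 0.159 ])]
0.168 [array([0.5879, 0.1842, 0.168 ]), array([0.606 , 0.0652, 0.168 ])] [array([0.5796, 0.1837, 0.168 ]), array([0.5935, 0.067 , 0.168 ])]
0.177 [array([0.5852, 0.1834, 0.177 ]), array([0.6032, 0.0655, 0.177 ])] [array([0.585 , 0.1828, 0.177 ]), array([0.5989, 0.0672, 0.177 ])]
```

```bash
cat >> h.py <<'E'
from scipy.spatial.transform import Rotation as Ro
def to(obs,p,yaw):
    R=Ro.from_euler('xyz',obs["orientation"],degrees=True);G=Ro.from_euler('xyz',[180,0,yaw],degrees=True)
    return np.round(np.r_[R.inv().apply(np.array(p)-obs["tool_pos"])*100,(R.inv()*G).as_rotvec(degrees=True)],2)
E
python3 - <<'E'
from plant import ctrl
from h import *
o=ctrl.get_obs()
print(to(o,[.4635,-.269,.227],166),to(o,[.4635,-.269,.052],166))
E
```

```text
[-2.933e+01  2.261e+01 -1.000e-01  8.000e-02 -4.000e-02  4.068e+01] [-2.934e+01  2.258e+01  1.740e+01  8.000e-02 -4.000e-02  4.068e+01]
```

The rows are not in the units I measure in: shifts go in shares of 50 cm and turns go in shares of 2 pi rad. I convert before sending: -29.3 cm is -0.586, 22.6 cm is 0.452, 40.7 degrees is 0.1131.

Request:
send_rows --plan '[[[-0.586,0.452,0,0,0,0.1131],[-0.586,0.452,0,0,0,0.1131],[-0.586,0.452,0,0,0,0.1131],[-0.586,0.452,0,0,0,0.1131],[-0.586,0.452,0,0,0,0.1131],[-0.586,0.452,0,0,0,0.1131],[-0.586,0.452,0,0,0,0.1131],[-0.586,0.452,0,0,0,0.1131]]]' --fingers 0.6

```text
clock: 0.77
tool_pos: [0.4417, -0.3136, 0.2264]
orientation: [180.0, -0.0, 165.9]
force: [0.4, -0.3, 1.3]
opening: 0.0529
gripper_force: 0.0
```

Run:
```python
from plant import ctrl
from h import *
o=ctrl.get_obs()
print(o["tool_pos"],o["orientation"],to(o,[.4635,-.269,.13],166),to(o,[.4635,-.269,.052],166))
```

```text
[ 0.441677   -0.31361308  0.22640212] [ 1.79991177e+02 -1.80069057e-02  1.65896341e+02] [-1.03  4.86  9.64  0.01 -0.02 -0.1 ] [-1.030e+00  4.860e+00  1.744e+01  1.000e-02 -2.000e-02 -1.000e-01]
```

Request:
send_rows --plan '[[[-0.016,0.074,0.06,0,0,0],[-0.016,0.074,0.12,0,0,0],[-0.016,0.074,0.18,0,0,0],[-0.016,0.074,0.18,0,0,0],[-0.016,0.074,0.18,0,0,0]]]'

```text
clock: 1.18
tool_pos: [0.4573, -0.2813, 0.1358]
orientation: [-180.0, -0.2, 166.0]
force: [-0.2, -0.3, 1.1]
opening: 0.0528
gripper_force: 0.0
```

Run:
```python
from plant import ctrl
from h import *
import cv2
o=ctrl.get_obs()
print(o["tool_pos"],o["orientation"],to(o,[.4635,-.269,.052],166))
out=[]
for n in("top","scene"):
    s=ctrl.snapshot(n); x,y=(334,158) if n=="top" else (100,165)
    out.append(cv2.resize(s["img"][y:y+60,x:x+60,::-1],(400,400),interpolation=cv2.INTER_CUBIC))
cv2.imwrite("pics/c2.png",np.hstack(out))
```

```text
[ 0.45729663 -0.28126511  0.1357592 ] [-179.97508759   -0.21753899  166.02161962] [-0.34  1.34  8.37 -0.02 -0.22  0.02]
```

View pics/c2.png

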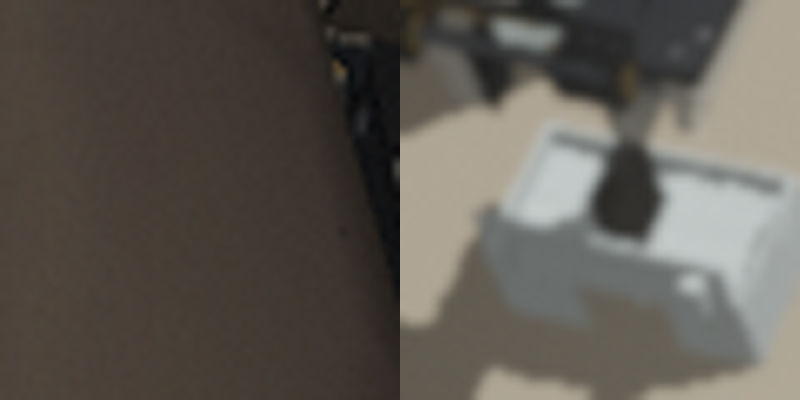

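The arm hides the top view. In the scene view the grip's top is at crop (630,150), with the fingers at about (490,85) and (665,110). I'll check the grip with a ray.

Run:
```python
from plant import ctrl
from h import *
import pickle
d=pickle.load(open("d0.pkl","rb"));S=d["scene"]
print(plane(S,(134.1,189),.097),proj(S,[.4635,-.269,.097]))
im=S["img"].astype(int)
m=(im.sum(2)<150);m[:180]=0;m[206:]=0;m[:,:125]=0;m[:,145:]=0
for y in range(180,206):
    x=np.where(m[y])[0]
    if len(x):print(y,x.min(),x.max())
```

```text
[ 0.45673397 -0.26379615  0.097     ] [131.90533703 190.93999909]
186 134 134
187 134 135
188 133 135
189 132 136
190 132 136
191 132 136
192 132 136
193 131 136
194 130 137
195 130 137
196 130 136
197 130 136
198 131 135
199 133 135
```

In the tool's units: 4 cm is 0.08, 2 cm is 0.04.

Request:
send_rows --plan '[[[-0.006,0.032,0,0,0,0],[-0.006,0.032,0.04,0,0,0],[-0.006,0.032,0.08,0,0,0],[-0.006,0.032,0.08,0,0,0],[-0.006,0.032,0.08,0,0,0]]]'

```text
clock: 1.7
tool_pos: [0.4652, -0.2674, 0.0977]
orientation: [-180.0, 0.0, 166.0]
force: [0.4, -0.3, 0.5]
opening: 0.0527
gripper_force: 0.0
```

Run:
```python
from plant import ctrl
from h import *
o=ctrl.get_obs()
print(o["tool_pos"],o["force"],to(o,[.4635,-.266,.052],166))
```

```text
[ 0.46523127 -0.26741765  0.09774222] [ 0.42953181 -0.2669161   0.47695606] [ 0.2   0.1   4.57 -0.02  0.02 -0.05]
```

In the tool's units: 4.4 cm is 0.088, 3 cm is 0.06.

Request:
send_rows --plan '[[[0.004,0.002,0.03,0,0,0],[0.004,0.002,0.06,0,0,0],[0.004,0.002,0.088,0,0,0],[0.004,0.002,0.088,0,0,0],[0.004,0.002,0.088,0,0,0]]]'

```text
clock: 2.12
tool_pos: [0.464, -0.2659, 0.0539]
orientation: [-180.0, 0.1, 166.0]
force: [-0.1, -0.0, 0.0]
opening: 0.0526
gripper_force: 0.0
```

Request:
send_rows --plan '[[[0,0,0,0,0,0],[0,0,0,0,0,0],[0,0,0,0,0,0],[0,0,0,0,0,0],[0,0,0,0,0,0],[0,0,0,0,0,0],[0,0,0,0,0,0],[0,0,0,0,0,0]]]' --fingers 0

```text
clock: 2.78
tool_pos: [0.4635, -0.2656, 0.0529]
orientation: [-180.0, 0.0, 166.0]
force: [-1.1, -1.9, 3.5]
opening: 0.0098
gripper_force: 30.0
```

In the tool's units: -13 cm is -0.26, -12 cm is -0.24.

Request:
send_rows --plan '[[[0,0,-0.01,0,0,0],[0,0,-0.04,0,0,0],[0,0,-0.1,0,0,0],[0,0,-0.17,0,0,0],[0,0,-0.24,0,0,0],[0,0,-0.26,0,0,0],[0,0,-0.26,0,0,0],[0,0,-0.26,0,0,0]]]'

```text
clock: 3.45
tool_pos: [0.4628, -0.2647, 0.1819]
orientation: [179.9, -0.0, 166.0]
force: [0.3, 0.5, -4.4]
opening: 0.0101
gripper_force: 30.0
```

Run:
```python
from plant import ctrl
from h import *
import cv2
o=ctrl.get_obs()
print(o["tool_pos"],o["force"],o["moment"],o["opening"],to(o,[.505,.112,.183],188.4))
s=ctrl.snapshot("scene"); 
cv2.imwrite("pics/c3.png",cv2.resize(s["img"][140:236,90:218,::-1],(640,480),interpolation=cv2.INTER_CUBIC))
```

```text
[ 0.46275716 -0.26467531  0.18186383] [ 0.3060583   0.45454823 -4.44447069] [ 0.00304308  0.06537626 -0.06137236] 0.010050164621354616 [ 5.040e+00  3.757e+01 -7.000e-02  7.000e-02 -1.000e-02 -2.244e+01]
```

View pics/c3.png

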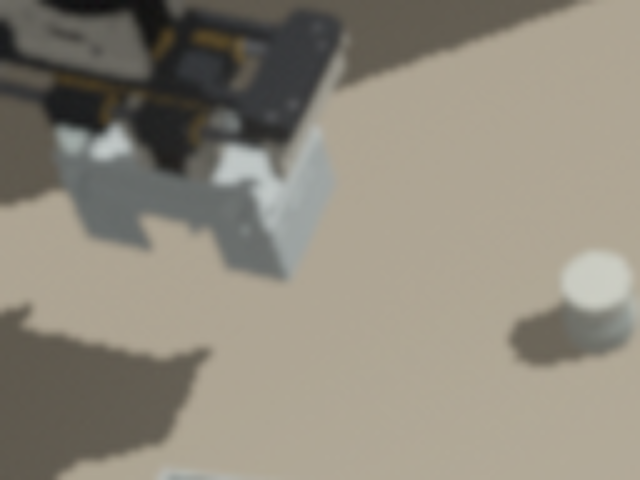

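Shelf lifted level. Its back bottom corners are at crop (90,237) and (287,280). Now to the rack.

In the tool's units: 31.5 cm is 0.63, 4.4 cm is 0.088, -22.4 degrees is -0.0622.

Request:
send_rows --plan '[[[0.012,0.082,0,0,0,-0.0069],[0.024,0.164,0,0,0,-0.0139],[0.036,0.246,0,0,0,-0.0222],[0.048,0.328,0,0,0,-0.0306],[0.06,0.41,0,0,0,-0.0389],[0.07,0.492,0,0,0,-0.0472],[0.08,0.57,0,0,0,-0.0556],[0.088,0.63,0,0,0,-0.0622]]]'

```text
clock: 4.17
tool_pos: [0.4956, 0.0534, 0.1803]
orientation: [-180.0, -0.2, -171.4]
force: [0.4, 0.1, -2.7]
opening: 0.0098
gripper_force: 30.0
```

Run:
```python
from plant import ctrl
from h import *
import pickle
S=pickle.load(open("d0.pkl","rb"))["scene"]
for p in((147.0,195.6),(107.6,187)):print(plane(S,p,.129))
o=ctrl.get_obs()
print(o["tool_pos"],to(o,[.505,.112,.183],188.4))
```

```text
[ 0.49989726 -0.21466423  0.129     ]
[ 0.47261509 -0.32800781  0.129     ]
[0.49561901 0.05341442 0.18029792] [-1.8   5.65 -0.28 -0.03 -0.2   0.19]
```

Request:
send_rows --plan '[[[-0.016,0.05,0,0,0,0],[-0.03,0.1,-0.004,0,0,0],[-0.032,0.108,-0.004,0,0,0],[-0.032,0.108,-0.004,0,0,0],[-0.032,0.108,-0.004,0,0,0],[-0.032,0.108,-0.004,0,0,0]]]'

```text
clock: 4.67
tool_pos: [0.504, 0.1057, 0.1833]
orientation: [-179.9, -0.1, -171.6]
force: [0.4, 0.8, -3.2]
opening: 0.01
gripper_force: 30.0
```

Run:
```python
from plant import ctrl
from h import *
import cv2,pickle
o=ctrl.get_obs()
print(o["tool_pos"],o["orientation"],o["force"],o["moment"])
s=ctrl.snapshot("scene");t=ctrl.snapshot("top");pickle.dump((s,t,o),open("d1.pkl","wb"))
A=cv2.resize(s["img"][184:274,216:321,::-1],(700,600),interpolation=cv2.INTER_CUBIC)
cv2.imwrite("pics/c4.png",A)
```

```text
[0.50395154 0.10574941 0.18326314] [-1.79946972e+02 -1.47615572e-01 -1.71645987e+02] [ 0.43038434  0.77933705 -3.16243072] [-0.02110953 -0.01746339  0.05119244]
```

View pics/c4.png

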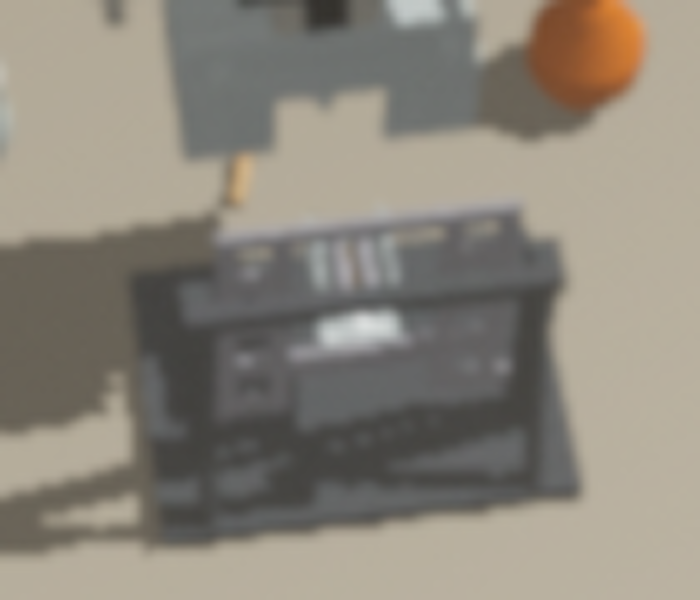

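The scene crop shows the top slots at (257,253) and (483,228), the panel's top edge from (217,237) to (522,207), and the shelf's back bottom corners at (185,158) and (478,130). The tongue is at (325,103). I'll measure their relative position from these.

Run:
```python
from h import *
import pickle
np.set_printoptions(precision=4,suppress=True)
s,t,o=pickle.load(open("d1.pkl","rb"))
c=lambda u,v:(216+u/6.667-.42,184+v/6.667-.42)
im=s["img"].astype(int);w=np.clip(im[:,:,0]-im[:,:,2]-8,0,60)
cen=[]
for u,v in((257,253),(483,228)):
    x,y=np.round(c(u,v)).astype(int);p=w[y-2:y+3,x-5:x+6];Y,X=np.mgrid[y-2:y+3,x-5:x+6]
    cen.append((np.sum(p*X)/p.sum(),np.sum(p*Y)/p.sum(),p.sum()))
print(cen)
for z in(.147,.155):
    a,b=[plane(s,q[:2],z) for q in cen];print("slots",z,a,b,"mid",(a+b)/2,"yaw",np.degrees(np.arctan2(-(b-a)[0],(b-a)[1])),np.linalg.norm(b-a))
a,b=[plane(s,c(*q),.130) for q in((185,158),(478,130))]
print("shelf",a,b,(a+b)/2,np.degrees(np.arctan2(-(b-a)[0],(b-a)[1])),np.linalg.norm(b-a))
print("bead",plane(s,c(325,103),.137), "tcp",o["tool_pos"])
# panel top edge: strongest vertical gradient near line, scene
g=im.sum(2)
for u in(235,300,380,450,505):
    v=237-(u-217)*30/305;x,y=c(u,v);x=int(round(x));y=int(round(y));print(x,y,g[y-4:y+5,x])
```

```text
[(np.float64(254.17142857142858), np.float64(221.4857142857143), np.int64(35)), (np.float64(288.6666666666667), np.float64(217.5185185185185), np.int64(27))]
slots 0.147 [0.5892 0.0811 0.147 ] [0.5761 0.1718 0.147 ] mid [0.5827 0.1264 0.147 ] yaw 8.228826070768555 0.09157468411091582
slots 0.155 [0.5939 0.0811 0.155 ] [0.5809 0.1711 0.155 ] mid [0.5874 0.1261 0.155 ] yaw 8.228826070768505 0.09086031503771631
shelf [0.5352 0.0512 0.13  ] [0.5202 0.1709 0.13  ] [0.5277 0.111  0.13  ] 7.124156429792224 0.12055429531125536
bead [0.5124 0.1081 0.137 ] tcp [0.504  0.1057 0.1833]
251 219 [451 494 505 500 461 384 334 323 300]
261 218 [506 509 516 509 456 375 361 376 356]
273 217 [510 517 522 500 428 361 412 447 434]
283 216 [507 509 509 489 415 332 309 308 293]
291 215 [508 511 509 491 420 329 310 309 296]
```

Run:
```python
from h import *
import pickle
s,t,o=pickle.load(open("d1.pkl","rb"))
print(plane(s,(303,192),.03),plane(pickle.load(open("d0.pkl","rb"))["top"],(197,208.5),.03))
a=np.radians(8.3);p=o["tool_pos"]+.042*np.array([np.cos(a),np.sin(a),0])+.0067*np.array([-np.sin(a),np.cos(a),0])
print(p,to(o,p,188.3))
```

```text
[0.41590638 0.22825976 0.03      ] [0.41276508 0.22826041 0.03      ]
[0.54454444 0.11844219 0.18326314] [-4.2   0.67 -0.01 -0.05 -0.15  0.05]
```

In the tool's units: -4.2 cm is -0.084, 4.1 cm is 0.082.

Request:
send_rows --plan '[[[-0.03,0.008,0,0,0,0],[-0.06,0.014,0,0,0,0],[-0.084,0.014,0.02,0,0,0],[-0.084,0.014,0.06,0,0,0],[-0.084,0.014,0.082,0,0,0],[-0.084,0.014,0.082,0,0,0],[-0.084,0.014,0.082,0,0,0],[-0.084,0.014,0.082,0,0,0]]]'

```text
clock: 5.43
tool_pos: [0.5456, 0.1196, 0.1444]
orientation: [-180.0, 0.1, -171.6]
force: [0.1, -0.5, -2.6]
opening: 0.0097
gripper_force: 30.0
```

Run:
```python
from plant import ctrl
from h import *
import cv2,pickle
o=ctrl.get_obs();a=np.radians(8.3);p=o["tool_pos"]
print(p,"loc",p[0]*np.cos(a)+p[1]*np.sin(a),-p[0]*np.sin(a)+p[1]*np.cos(a),o["orientation"],o["force"],o["moment"])
s=ctrl.snapshot("scene");t=ctrl.snapshot("top");pickle.dump((s,t,o),open("d2.pkl","wb"))
cv2.imwrite("pics/c5.png",cv2.resize(s["img"][184:259,226:326,::-1],(800,600),interpolation=cv2.INTER_CUBIC))
```

```text
[0.54564296 0.11958401 0.14443828] loc 0.5571904697490302 0.03956451607563456 [-1.79997414e+02  5.13925406e-02 -1.71616097e+02] [ 0.12228978 -0.48920265 -2.64622543] [ 0.0453401  -0.08963426 -0.01069656]
```

View pics/c5.png

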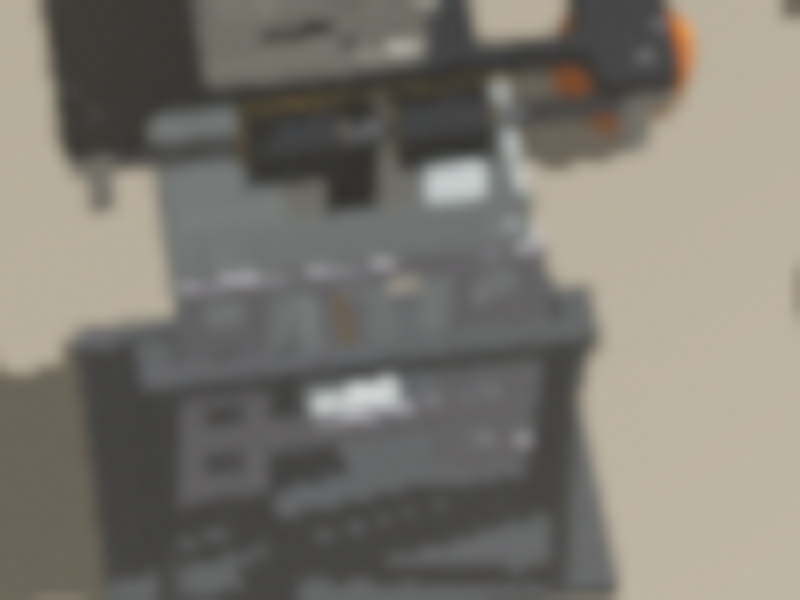

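The shelf's edges (168 and 530) and the panel's (178 and 548) nearly line up, with the shelf about 1 mm too far to +y. I'll correct that and approach gently.

In the tool's units: -0.7 cm is -0.014, -0.5 cm is -0.01.

Request:
send_rows --plan '[[[-0.004,-0.002,0.004,0,0,0],[-0.01,-0.002,0.004,0,0,0],[-0.014,-0.002,0.004,0,0,0],[-0.014,-0.002,0.004,0,0,0],[-0.014,-0.002,0.004,0,0,0],[-0.014,-0.002,0.004,0,0,0]]]'

```text
clock: 6.03
tool_pos: [0.552, 0.1196, 0.1414]
orientation: [-180.0, -0.1, -171.6]
force: [-3.3, -0.7, -2.4]
opening: 0.01
gripper_force: 30.0
```

In the tool's units: -0.6 cm is -0.012, -0.5 cm is -0.01.

Request:
send_rows --plan '[[[-0.002,0,0,0,0,0],[-0.004,0,0,0,0,0],[-0.006,0,0,0,0,0],[-0.008,0,0,0,0,0],[-0.01,0,0,0,0,0],[-0.012,0,0,0,0,0],[-0.012,0,0,0,0,0]]]'

```text
clock: 6.62
tool_pos: [0.558, 0.1206, 0.1409]
orientation: [-180.0, -0.1, -171.6]
force: [-2.2, 0.4, -10.5]
opening: 0.0098
gripper_force: 30.0
```

Request:
send_rows --plan '[[[0,0,0.002,0,0,0],[0,0,0.003,0,0,0],[0,0,0.003,0,0,0],[0,0,0.003,0,0,0]]]'

```text
clock: 6.95
tool_pos: [0.5594, 0.1211, 0.1407]
orientation: [180.0, 0.1, -171.6]
force: [0.2, 0.3, -5.9]
opening: 0.01
gripper_force: 30.0
```

In the tool's units: -0.3 cm is -0.006, -0.2 cm is -0.004.

Request:
send_rows --plan '[[[-0.002,0,0,0,0,0],[-0.004,0,0,0,0,0],[-0.006,0,0,0,0,0],[-0.006,0,0,0,0,0]]]'

```text
clock: 7.28
tool_pos: [0.5612, 0.1211, 0.1402]
orientation: [180.0, -0.0, -171.6]
force: [-2.6, 0.2, -2.8]
opening: 0.0098
gripper_force: 30.0
```

In the tool's units: -0.3 cm is -0.006, -0.2 cm is -0.004.

Request:
send_rows --plan '[[[-0.002,0,0,0,0,0],[-0.004,0,0,0,0,0],[-0.006,0,0,0,0,0],[-0.006,0,0,0,0,0],[-0.006,0,0,0,0,0]]]'

```text
clock: 7.7
tool_pos: [0.5613, 0.1207, 0.1393]
orientation: [-180.0, -0.3, -171.7]
force: [-12.2, -0.0, 0.7]
opening: 0.0098
gripper_force: 30.0
```

In the tool's units: -0.3 cm is -0.006, -0.2 cm is -0.004.

Request:
send_rows --plan '[[[-0.002,0,0,0,0,0],[-0.004,0,0,0,0,0],[-0.006,0,0,0,0,0],[-0.006,0,0,0,0,0],[-0.006,0,0,0,0,0]]]'

```text
clock: 8.12
tool_pos: [0.5613, 0.1202, 0.1385]
orientation: [-179.9, -0.7, -171.7]
force: [-22.0, -0.1, 5.7]
opening: 0.0098
gripper_force: 30.0
```

In the tool's units: 0.45 cm is 0.009, 0.2 cm is 0.004.

Request:
send_rows --plan '[[[0.004,0,-0.001,0,0,0],[0.009,0,-0.001,0,0,0],[0.009,0,-0.001,0,0,0],[0.009,0,-0.001,0,0,0]]]'

```text
clock: 8.45
tool_pos: [0.5613, 0.1208, 0.14]
orientation: [-180.0, -0.2, -171.6]
force: [-7.9, -0.4, -2.4]
opening: 0.0099
gripper_force: 30.0
```

Run:
```python
from plant import ctrl
from h import *
import cv2,pickle
o=ctrl.get_obs();print(o["tool_pos"],o["orientation"],o["force"],o["moment"])
s=ctrl.snapshot("scene");t=ctrl.snapshot("top");pickle.dump((s,t,o),open("d3.pkl","wb"))
A=cv2.resize(s["img"][195:245,236:303,::-1],(800,600),interpolation=cv2.INTER_CUBIC)
cv2.imwrite("pics/c6.png",A)
```

```text
[0.56128381 0.12082118 0.13999721] [-1.79972884e+02 -1.72009140e-01 -1.71638700e+02] [-7.90889544 -0.37906585 -2.43483339] [-0.22618842  2.5090537  -0.04314597]
```

View pics/c6.png

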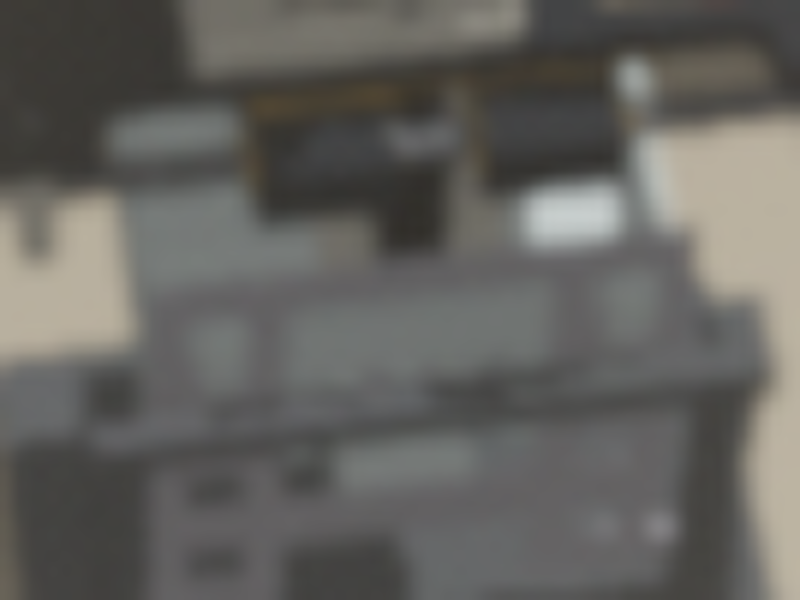

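Something grey-green fills both top slots, at (222,355) and (632,303). The forces also changed at the lips' entry and again 9.5 mm further in. I'll test it by feel: lower 3 mm, then pull back.

In the tool's units: 0.3 cm is 0.006, 0.2 cm is 0.004.

Request:
send_rows --plan '[[[0.004,0,0.002,0,0,0],[0.004,0,0.004,0,0,0],[0.004,0,0.006,0,0,0],[0.004,0,0.006,0,0,0],[0.004,0,0.006,0,0,0]]]'

```text
clock: 8.97
tool_pos: [0.5613, 0.1209, 0.138]
orientation: [-180.0, 0.0, -171.6]
force: [-1.8, -1.1, 1.1]
opening: 0.0096
gripper_force: 30.0
```

In the tool's units: 0.3 cm is 0.006, 0.2 cm is 0.004.

Request:
send_rows --plan '[[[0.002,0,0,0,0,0],[0.004,0,0,0,0,0],[0.006,0,0,0,0,0],[0.006,0,0,0,0,0]]]'

```text
clock: 9.3
tool_pos: [0.5585, 0.1208, 0.1381]
orientation: [180.0, 0.1, -171.6]
force: [1.2, -2.1, 1.6]
opening: 0.01
gripper_force: 30.0
```

In the tool's units: -0.5 cm is -0.01, -0.3 cm is -0.006.

Request:
send_rows --plan '[[[-0.002,0,-0.002,0,0,0],[-0.006,0,-0.002,0,0,0],[-0.01,0,-0.002,0,0,0],[-0.01,0,-0.002,0,0,0],[-0.01,0,-0.002,0,0,0]]]'

```text
clock: 9.72
tool_pos: [0.5612, 0.1209, 0.138]
orientation: [-180.0, -0.2, -171.6]
force: [-5.6, -1.9, 2.2]
opening: 0.01
gripper_force: 30.0
```

In the tool's units: 0.3 cm is 0.006, 0.2 cm is 0.004.

Request:
send_rows --plan '[[[0,0,0.002,0,0,0],[0,0,0.004,0,0,0],[0,0,0.006,0,0,0],[0,0,0.006,0,0,0],[0,0,0.006,0,0,0]]]'

```text
clock: 10.13
tool_pos: [0.5614, 0.1204, 0.1366]
orientation: [-179.9, -0.2, -171.6]
force: [-10.6, -4.3, 14.2]
opening: 0.0097
gripper_force: 30.0
```

In the tool's units: 0.7 cm is 0.014, 0.6 cm is 0.012.

Request:
send_rows --plan '[[[0.006,0,0,0,0,0],[0.012,0,0,0,0,0],[0.014,0,0,0,0,0],[0.014,0,0,0,0,0]]]'

```text
clock: 10.47
tool_pos: [0.5593, 0.1204, 0.1372]
orientation: [-180.0, 0.4, -171.6]
force: [11.4, -6.4, -0.0]
opening: 0.0097
gripper_force: 30.0
```

Run:
```python
from plant import ctrl
o=ctrl.get_obs();print(o["tool_pos"],o["orientation"],o["force"],o["moment"])
```

```text
[0.55933056 0.12036105 0.13716774] [-179.95873763    0.35951533 -171.55438289] [11.38860624 -6.37732901 -0.02578039] [-2.63014424 -3.71303859 -0.1405002 ]
```

It's hooked: the pull back is resisted at 11 N. The sideways force shows I'm about 1 mm too far to +y, so I'll relax that and re-centre.

In the tool's units: -0.4 cm is -0.008, -0.2 cm is -0.004.

Request:
send_rows --plan '[[[-0.004,-0.002,0,0,0,0],[-0.008,-0.003,0,0,0,0],[-0.008,-0.003,0,0,0,0],[-0.008,-0.003,0,0,0,0]]]'

```text
clock: 10.8
tool_pos: [0.5613, 0.12, 0.1368]
orientation: [180.0, 0.1, -171.6]
force: [-0.5, 0.2, 6.8]
opening: 0.01
gripper_force: 30.0
```

In the tool's units: 0.2 cm is 0.004, 0.1 cm is 0.002.

Request:
send_rows --plan '[[[0,0,0.002,0,0,0],[0,0,0.004,0,0,0],[0,0,0.004,0,0,0],[0,0,0.004,0,0,0]]]'

```text
clock: 11.13
tool_pos: [0.5614, 0.12, 0.1355]
orientation: [180.0, 0.2, -171.6]
force: [-2.5, -0.3, 11.8]
opening: 0.0099
gripper_force: 30.0
```

In the tool's units: 0.2 cm is 0.004, 0.1 cm is 0.002.

Request:
send_rows --plan '[[[0,0,0.002,0,0,0],[0,0,0.004,0,0,0],[0,0,0.004,0,0,0],[0,0,0.004,0,0,0]]]'

```text
clock: 11.47
tool_pos: [0.5611, 0.12, 0.1322]
orientation: [180.0, 0.1, -171.6]
force: [2.3, 0.3, 0.5]
opening: 0.0097
gripper_force: 30.0
```

In the tool's units: 0.2 cm is 0.004, 0.1 cm is 0.002.

Request:
send_rows --plan '[[[0,0,0.002,0,0,0],[0,0,0.004,0,0,0],[0,0,0.004,0,0,0],[0,0,0.004,0,0,0]]]'

```text
clock: 11.8
tool_pos: [0.5598, 0.1197, 0.1281]
orientation: [180.0, -0.1, -171.6]
force: [3.9, 1.5, -10.0]
opening: 0.0099
gripper_force: 30.0
```

Snapped over: the catch now draws it down. I'll follow it home.

In the tool's units: 0.2 cm is 0.004, 0.1 cm is 0.002.

Request:
send_rows --plan '[[[0,0,0.002,0,0,0],[0,0,0.004,0,0,0],[0,0,0.004,0,0,0],[0,0,0.004,0,0,0]]]'

```text
clock: 12.13
tool_pos: [0.56, 0.1195, 0.1275]
orientation: [180.0, -0.0, -171.6]
force: [2.0, 0.6, -4.1]
opening: 0.01
gripper_force: 30.0
```

In the tool's units: 0.2 cm is 0.004, -0.1 cm is -0.002.

Request:
send_rows --plan '[[[-0.002,0,0.002,0,0,0],[-0.002,0,0.004,0,0,0],[-0.002,0,0.004,0,0,0],[-0.002,0,0.004,0,0,0]]]'

```text
clock: 12.47
tool_pos: [0.5605, 0.1195, 0.127]
orientation: [180.0, -0.0, -171.6]
force: [-6.6, 1.3, 10.5]
opening: 0.01
gripper_force: 30.0
```

In the tool's units: -0.15 cm is -0.003, 0.05 cm is 0.001.

Request:
send_rows --plan '[[[0.001,0,-0.003,0,0,0],[0.001,0,-0.003,0,0,0],[0.001,0,-0.003,0,0,0]]]'

```text
clock: 12.72
tool_pos: [0.5603, 0.1195, 0.1272]
orientation: [180.0, -0.0, -171.6]
force: [-3.2, 3.1, 2.1]
opening: 0.0103
gripper_force: 30.0
```

Request:
send_rows --plan '[[[0,0,0,0,0,0],[0,0,0,0,0,0],[0,0,0,0,0,0],[0,0,0,0,0,0],[0,0,0,0,0,0],[0,0,0,0,0,0]]]' --fingers 0.5

```text
clock: 13.22
tool_pos: [0.5606, 0.1194, 0.127]
orientation: [-180.0, -0.0, -171.6]
force: [0.0, -0.2, -0.8]
opening: 0.0415
gripper_force: 0.0
```

In the tool's units: -15 cm is -0.3, -13 cm is -0.26.

Request:
send_rows --plan '[[[0,0,-0.02,0,0,0],[0,0,-0.06,0,0,0],[0,0,-0.12,0,0,0],[0,0,-0.2,0,0,0],[0,0,-0.26,0,0,0],[0.04,0,-0.3,0,0,0],[0.1,0,-0.3,0,0,0],[0.16,0,-0.3,0,0,0]]]'

```text
clock: 13.88
tool_pos: [0.4814, 0.1079, 0.2789]
orientation: [179.9, 0.1, -171.6]
force: [-1.4, -0.2, -0.4]
opening: 0.0435
gripper_force: 0.0
```

In the tool's units: -28 cm is -0.56, -27 cm is -0.54.

Request:
send_rows --plan '[[[0.04,-0.08,0,0,0,0],[0.04,-0.16,0,0,0,0],[0.04,-0.24,0,0,0,0],[0.04,-0.32,0,0,0,0],[0.04,-0.4,0,0,0,0],[0.04,-0.48,0,0,0,0],[0.04,-0.54,0,0,0,0],[0.04,-0.56,0,0,0,0]]]'

```text
clock: 14.55
tool_pos: [0.5025, -0.1756, 0.2777]
orientation: [-180.0, -0.0, -171.8]
force: [-0.4, -0.1, 0.9]
opening: 0.0438
gripper_force: 0.0
```

Run:
```python
from plant import ctrl
from h import *
import cv2
o=ctrl.get_obs();print(o["clock"],o["tool_pos"],o["force"],o["opening"])
s=ctrl.snapshot("scene");t=ctrl.snapshot("top")
A=cv2.resize(s["img"][195:270,226:326,::-1],(400,300),interpolation=cv2.INTER_CUBIC)
B=cv2.resize(t["img"][115:190,190:290,::-1],(400,300),interpolation=cv2.INTER_CUBIC)
cv2.imwrite("pics/c7.png",np.vstack([np.hstack([A,B]),np.hstack([cv2.resize(x["img"][:,:,::-1],(400,300)) for x in(s,t)])]))
```

```text
14.55 [ 0.50248095 -0.17558981  0.27769088] [-0.43315825 -0.13367431  0.93670901] 0.04379528270299428
```

View pics/c7.png

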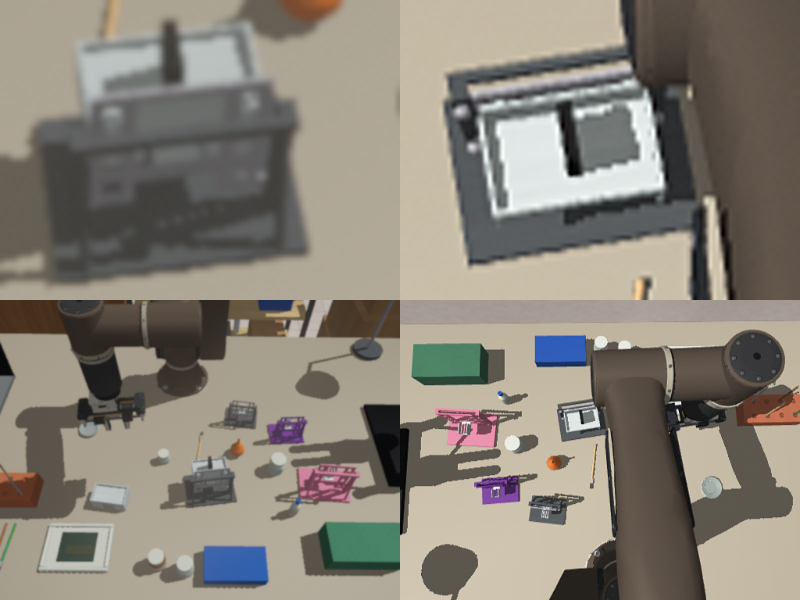

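The shelf hangs level on the panel. The tabs show in both top slots, at (112,118) and (250,100) in the scene crop, and the other things look undisturbed. Total travel was about 13.5 mm, with a snap and a hard stop at home. Handing in.

```bash
python3 -c "
from plant import ctrl
print(ctrl.close_job())"
```

```text
the job is handed in; nothing more can be done
None
```

The shelf hangs hooked in the rack's top slots; the catch snapped and it came to a hard stop at home, though I had no reading of the lock pin. The gripper let go and is clear, and I handed the job in at about 14.6 s. One push into the panel read 22 N, slightly over your 20 N guide.

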